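# Fit sleeve and rotor on the tube mixer's inclined spindle and set its speed dial

### The job

Get the white tube mixer ready to run: slide the plain metal spacer sleeve down its slanted spindle until it sits fully home on the round seat, then thread the grey flanged rotor over the same spindle, flange first, until it sits flat on the sleeve. Once both are on, turn the dial clockwise until its pointer stands at the one long mark of its scale. Leave the beaker, the petri dish and the tape roll where they are.

Things in the scene. Friction and masses are not known exactly. Their poses are not given: they have to be found in the camera images.
- mixer: White tube mixer on the worktop, 140 x 270 mm, fixed. Origin: on the worktop under it; x points away from its front, y to its left, z up. On its left part a drive head whose 90 x 110 mm top slopes down to the front and carries the spindle; on its right part a flat control pod 50 mm high with the dial (vertical axis at x -5, y -127 mm).
- spindle: Fixed metal post. Origin: centre of the top of its round seat (44 mm wide, 12 mm proud of the slope), at 4, 20, 72 mm in the mixer's frame. Its z axis runs up the post, which leans 30 degrees from vertical to the mixer's front (-x). Above the seat: 20 mm diameter up to 15 mm, a cone to 14 mm diameter at 20 mm, 14 mm up to 62 mm, then a cone to 6 mm at the tip, 72 mm up.
- spindle_tip (a point): Tip of the spindle, 72 mm up the spindle's axis from the seat.
- sleeve: Loose plain metal ring, the spacer sleeve: 40 mm outside diameter, 24 mm bore, 26 mm high, 70 g. It fits over the thick and the thin part of the spindle. Origin: centre of its underside as it lies flat on the worktop; z along the bore. Both ends are alike.
- sleeve_mid (a point): Middle of the sleeve, on its axis 13 mm above its underside. Fully home, this point is 13 mm up the spindle from the seat.
- rotor: Loose grey plastic flanged rotor: flange 64 mm in diameter, 8 mm thick, with six small screw heads; above it a round hub 34 mm in diameter, 18 mm high (26 mm overall); bore 18 mm all through, 80 g. It passes only over the thin part of the spindle. Origin: centre of the flange's underside; z along the bore to the hub. Home on the sleeve, its origin is 26 mm up the spindle from the seat.
- rotor_top (a point): Centre of the top of the rotor's hub, 26 mm above its underside.
- dial (a joint): Angle of the speed dial, rad, 0 to 4.4, growing clockwise seen from above. The scale has eleven marks, 0.44 rad apart; the long mark (the seventh) is at 2.64. The dial stays where it is left.
- dial_grip (a point): Point on the dial's vertical axis at the height to grip its black bar, 87 mm above the worktop. The bar is 14 mm wide and 42 mm long; its top is 7 mm above this point, the disc under it 23 mm below. The point's -x axis shows along the bar to where the pointer points.
- dial_pointer (a point): Outer end of the white pointer line on top of the dial's bar, 19 mm from the dial's axis.
- dial_mark (a point): Point on the long black mark, on the dial's round plate 28.5 mm from the dial's axis; the mark runs radially from 24 to 43 mm, out over the plate's edge onto the pod, 3.6 mm wide. The other marks are 4 mm long.
- beaker: Glass beaker, 54 mm diameter, 68 mm high, a bystander. Origin: centre of its underside.
- petri_dish: Petri dish, 60 mm diameter, 17 mm high, a bystander. Origin: centre of its underside.
- tape_roll: Roll of yellow tape lying flat, 64 mm diameter, 19 mm high, a bystander. Origin: centre of its underside.
Things that resemble listed ones, but are neither listed nor needed, are in the scene too. What is shaped like the sleeve but blue is not meant. What is shaped like the rotor but pink is not meant.

How it is judged (in metres and radians):
On the way, in this order (a step that is already met when the one before it is completed fails the run):
1. the sleeve sits fully home on the seat and is released, with the rotor not yet on the spindle (distance between sleeve_mid and spindle below 0.0155 m and z of sleeve_mid in the frame of spindle above 0.0105 m and angle between the z axis of sleeve and the z axis of spindle, either way round below 0.12 rad and contact force between the fingers and sleeve below 0.05 N and distance between rotor and spindle above 0.1 m), for 0.2 s.
2. the rotor sits flat on the sleeve on the spindle and is released (distance between sleeve_mid and spindle below 0.0155 m and z of sleeve_mid in the frame of spindle above 0.0105 m and angle between the z axis of each of sleeve, rotor and the z axis of spindle, either way round below 0.12 rad and z of rotor in the frame of spindle between 0.0235 and 0.0285 m and distance between rotor and spindle below 0.0295 m and contact force between the fingers and rotor below 0.05 N), for 0.2 s.
3. the dial's pointer stands at the long mark (value of joint dial between 2.49 and 2.79 rad), for 0.2 s.
At the end, for the whole second after the job is handed in: On the spindle: the sleeve home on the seat (middle 13 mm up, within 2.5 mm), above it the rotor, flange down, resting on the sleeve (origin 26 mm up, within 2.5 mm), both axes within 7 degrees of the spindle; the dial at 2.64 rad within 0.15; all released and at rest (all of step 2 and all of step 3 and contact force between the fingers and sleeve below 0.05 N and linear speed of each of sleeve, rotor below 0.02 m/s and velocity of joint dial between -0.05 and 0.05 rad/s); the robot touches nothing.
It fails at once if the beaker is pushed more than 20 mm from its place or tipped over (distance of beaker from where it was at the start of the episode above 0.02 m or angle between beaker's own z axis and vertical above 0.4 rad).
It fails at once if the petri dish is pushed more than 20 mm from its place or tipped over (distance of petri_dish from where it was at the start of the episode above 0.02 m or angle between petri_dish's own z axis and vertical above 0.4 rad).
It fails at once if the tape roll is pushed more than 20 mm from its place or tipped over (distance of tape_roll from where it was at the start of the episode above 0.02 m or angle between tape_roll's own z axis and vertical above 0.4 rad).
It also fails if it takes over 72 s, if anything falls off the work surface, if the arm or the gripper's body presses on something with over 40 N, if the wrist force passes 120 N, or if a joint passes its speed limit or range.

### The arm

A 6-joint arm with a two-finger parallel gripper is mounted at the origin on a cart in front of the work surface, level with it; the furniture and walls round the work are solid. World frame = base frame: x ahead of the robot, y to its left, z up, the work surface at z = 0. Lengths are in m, angles in degrees, forces in N, time in s.
With the tool pointing down it reaches from about 0.375 to 0.9 m from the base axis. Payload 3.1 kg.
Tool frame: the origin (TCP) lies between the finger pads; the fingertips stand 11 mm ahead of it and the grasp point (between the pads) lies 8 mm behind it; z points along the fingers, y is the line along which they close (so a half turn about z gives the same grasp; the last joint's range is limited). The gripper opens to 87 mm and grips with 3 to 60 N. Pads are 19 mm wide; open, the fingers measure 117 mm over their backs; the gripper's body (75 mm by 190 mm) begins 51 mm behind the grasp point.
Start: joints at [-76.003, 30.224, 82.088, -0, 67.689, -10.227], TCP at [0.256, -0.57, 0.234] pointing down, gripper open.
Joint ranges: [-176.69, 176.69], [-43.24, 126.21], [12.49, 139.97], [-82, 262], [0, 151.66], [-163.58, 163.58]. Speed limits (degrees/s): [159.86, 159.86, 180, 180, 180, 180].

### API

Orientations are given as a 3x3 rotation matrix whose columns are the frame's x, y, z axes.
In Python, from rig import bot, viewer, workorder, models gives the robot as it stands.
- The arm moves only by the shell command python3 -m jog 'ROWS'. ROWS is JSON, a list of rows, each a list of 7 numbers: the opening, from 0 (shut) to 1 (fully open), then the shift along the tool's x, y, z in m, then the turn, a rotation vector about the tool's x, y, z in degrees. In form: [[claw, x, y, z, ax, ay, az], ...]. A call has 1 to 20 rows; each row is the pose to reach, as a shift and turn from the pose commanded when the call began, along the tool's axes at that moment; what a row does not reach only later rows make up. A row lasts 1/8 s, in which the tool goes at most 62.5 mm and 10.7 degrees, less where a joint would pass 70% of its speed; a pose out of reach is approached as far as the arm can. A call with a gripper value outside its range is refused whole. The fingers move at their own pace and stop on an object; the grip force is fixed at half the most. Time passes only in rows, so rows that repeat a pose let the fingers close. It gives the time, the measured TCP pose, the force, the opening and the grip force at its end, in the units of the state.
- bot.read_state(): the state, without advancing time (a new reading comes with each control period).
- viewer.capture(name): name is "scene" or "top" or "wrist"; returns (picture, depth): 400x640x3 uint8, blue, green, red; 400x640 float32, m along the optical axis (not along the pixel's ray), 0 where there is no reading.
- viewer.camera_info(name): a dict with "fx", "fy", "cx", "cy" (pixels), "world_to_cam" (4x4, takes a point from world to camera coordinates). Camera axes: x right, y down, z forward; pixel columns grow to the right and rows downward; lengths in m; the calibration is good to about 2 mm. A picture is of the moment at which its call begins: read the wrist's pose just before it. camera_info takes no time and is no camera call; for the wrist camera it gives the pose at the moment of the call.
- workorder.hand_in(): hands the job in; it is judged then, once.
Trained networks look in the newest picture that a camera, given by its name, has taken for a name from the list of things; names that differ only in an ending like _2 or _b are one class to them, and where a whole thing is asked for, a point or a joint stands for the part that bears it (a point fixed in the world has none). Each returns a list of dicts, best first, with "p" (0 to 1); they miss things now and then, are a little off and sometimes report something else, mostly with a low value. They report only what shows in the picture. A call takes as long as a camera call. They do not tell look-alikes from the thing itself.
- models.outline_of(camera, thing): "mask" (400x640 bool, what is visible of it).
- models.tip_of(camera, thing): "xyz" ([x, y, z] in m, in world coordinates, good to about 4 mm: a listed point, or the origin of a listed thing).
The state is a dict: "time_s": time; "joint_positions": joint angles; "qvel": joint speeds; "tau": joint torques, N m; "position": TCP position; "tcp_rot": TCP orientation; "force": force on the tool from outside, world axes, zero at the start; "moment": the same for the moment, N m; "opening": opening from 0.0 (shut) to 1.0 (fully open); "grasp_force": force on a finger pad.
Only numpy, scipy, OpenCV 4.12 (cv2) and the standard library are available. Lean on these libraries where they do the work, as an engineer would, in place of code of your own. Each camera call takes 0.05 s, during which the arm holds its last target. There are 200 camera calls.

## Working session

There is one attempt and no reset: what is moved stays moved. The work goes in short steps, Python scripts to look and compute and a shell command to move; the robot and the scene stay as the last step left them, time stands still between calls to the robot, and variables do not carry over. Pictures are saved under pics/ and viewed, at most 10 in all, crops included, and the job is handed in when it is done.

```bash
ls; mkdir -p pics
python3 - <<'E'
from rig import bot, viewer, workorder, models
import cv2, numpy as np
s=bot.read_state(); print(s["time_s"],s["position"],s["tcp_rot"],s["opening"])
ims=[]
for c in ["scene","top"]:
    p,d=viewer.capture(c); cv2.imwrite(f"pics/{c}0.png",p)
    print(c,{k:np.round(v,3).tolist() for k,v in viewer.camera_info(c).items()})
    for t in ["mixer","spindle","spindle_tip","sleeve","sleeve_mid","rotor","rotor_top","dial_grip","dial_pointer","dial_mark","beaker","petri_dish","tape_roll"]:
        print(t,[(round(r["p"],2),np.round(r["xyz"],3).tolist()) for r in models.tip_of(c,t)][:3])
E
```

```text
pics
0.0 [ 0.25629419 -0.5692691   0.23258396] [[ 9.11944815e-01  4.10312528e-01 -5.33398152e-04]
 [ 4.10312714e-01 -9.11942535e-01  2.07105711e-03]
 [ 3.63352216e-04 -2.10754984e-03 -9.99997713e-01]] 0.9981709743785978
scene {'fx': 507.787, 'fy': 507.787, 'cx': 325.774, 'cy': 196.288, 'world_to_cam': [[-0.512, -0.859, 0.011, 0.346], [-0.549, 0.318, -0.773, 0.36], [0.66, -0.402, -0.635, 1.33], [0.0, 0.0, 0.0, 1.0]]}
mixer [(0.96, [0.525, 0.098, 0.0]), (0.52, [0.525, -0.042, 0.052]), (0.22, [0.53, 0.115, 0.073])]
spindle [(0.43, [0.528, 0.116, 0.073])]
spindle_tip [(0.47, [0.5, 0.125, 0.137]), (0.21, [0.639, 0.381, 0.001])]
sleeve [(0.69, [0.536, 0.379, -0.004]), (0.65, [0.498, 0.12, 0.135]), (0.64, [0.422, 0.293, 0.003])]
sleeve_mid [(0.76, [0.442, 0.38, 0.016]), (0.66, [0.424, 0.296, 0.012]), (0.62, [0.539, 0.386, 0.009])]
rotor []
rotor_top []
dial_grip [(0.53, [0.503, -0.028, 0.086])]
dial_pointer [(0.53, [0.52, -0.019, 0.092])]
dial_mark [(0.93, [0.528, -0.044, 0.053])]
beaker [(0.73, [0.637, 0.378, -0.002])]
petri_dish [(0.53, [0.604, -0.228, -0.004])]
tape_roll [(0.88, [0.416, 
[... 334 characters left out ...]
]), (0.43, [0.499, 0.123, 0.138])]
sleeve [(0.5, [0.426, 0.295, 0.007]), (0.46, [0.442, 0.38, -0.001]), (0.42, [0.539, 0.382, -0.004])]
sleeve_mid [(0.55, [0.54, 0.381, 0.01]), (0.52, [0.438, 0.381, 0.016]), (0.39, [0.426, 0.294, 0.012])]
rotor [(0.75, [0.466, -0.305, 0.004]), (0.71, [0.452, -0.187, -0.003]), (0.37, [0.528, -0.044, 0.056])]
rotor_top [(0.78, [0.467, -0.304, 0.025]), (0.75, [0.449, -0.19, 0.021])]
dial_grip [(0.67, [0.467, -0.303, -0.0]), (0.62, [0.501, -0.03, 0.088])]
dial_pointer [(0.4, [0.523, -0.018, 0.09])]
dial_mark [(0.88, [0.528, -0.041, 0.057])]
beaker [(0.6, [0.642, 0.388, -0.003])]
petri_dish [(0.48, [0.598, -0.224, 0.002])]
tape_roll [(0.61, [0.404, 0.492, -0.0])]
```

View pics/scene0.png

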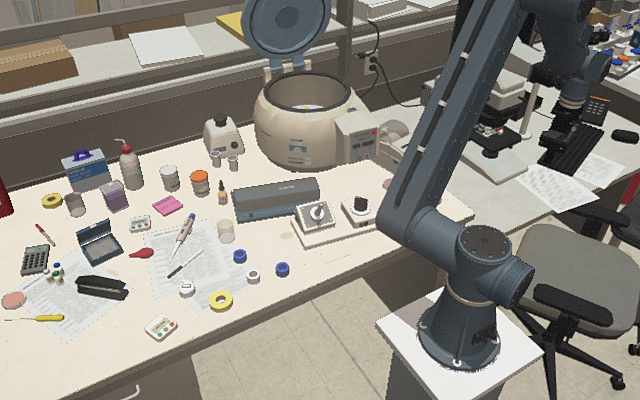

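View pics/top0.png

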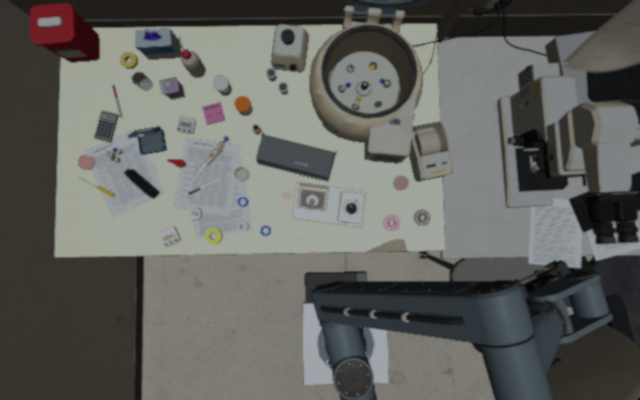

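The scene view shows the metal sleeve at (252,277), flanked by two blue look-alikes at (240,256) and (282,269), and the mixer at (335,215). The top view shows the grey rotor at (422,217) with the pink one at (391,222). That puts the sleeve near (0.44, 0.38) and the rotor near (0.466, -0.305). Next I'll refine these with the wrist camera.

```bash
cat > h.py <<'E'
from rig import bot, viewer, workorder, models
import cv2, numpy as np
from scipy.spatial.transform import Rotation as R
def rot(z,y):
    z=np.array(z,float);z/=np.linalg.norm(z);y=np.array(y,float);y-=z*(y@z);y/=np.linalg.norm(y)
    return np.column_stack([np.cross(y,z),y,z])
def go(pos,Rt=None):
    s=bot.read_state();R0=np.array(s["tcp_rot"]);p=np.array(s["position"])
    sh=R0.T@(np.array(pos)-p); rv=np.zeros(3) if Rt is None else R.from_matrix(R0.T@Rt).as_rotvec(degrees=True)
    print("row",np.round(sh,4).tolist(),np.round(rv,2).tolist())
def cap(c,name=None):
    s=bot.read_state();ci=viewer.camera_info(c);p,d=viewer.capture(c)
    if name: cv2.imwrite(f"pics/{name}.png",p)
    return p,d,ci
def cloud(d,ci):
    v,u=np.mgrid[:400,:640];P=np.stack([(u-ci["cx"])/ci["fx"]*d,(v-ci["cy"])/ci["fy"]*d,d],-1)
    T=np.linalg.inv(np.array(ci["world_to_cam"]));return P@T[:3,:3].T+T[:3,3]
def tips(c,*ts):
    for t in ts: print(c,t,[(round(r["p"],2),np.round(r["xyz"],4).tolist()) for r in models.tip_of(c,t)][:4])
E
python3 - <<'E'
from h import *
ci=viewer.camera_info("wrist");s=bot.read_state();T=np.linalg.inv(ci["world_to_cam"])
R0=np.array(s["tcp_rot"]);print(ci["fx"],R0.T@(T[:3,3]-s["position"]),(R0.T@T[:3,:3]).round(2).tolist())
go([.43,-.28,.32],rot([0,0,-1],[0,-1,0])); go([.48,.0,.38],rot([0,0,-1],[0,-1,0]))
E
```

```text
359.7313926998852 [ 6.64415663e-02  1.24297102e-04 -1.52086866e-01] [[0.0, -0.97, -0.25], [1.0, 0.0, -0.0], [0.0, -0.25, 0.97]]
row [0.2772, -0.1932, -0.0865] [-0.0, -0.0, 24.22]
row [0.4377, -0.428, -0.1464] [-0.0, -0.0, 24.22]
```

```bash
python3 -m jog '[[1,0.06,-0.055,-0.1,0,0,0],[1,0.11,-0.1,-0.146,0,0,5],[1,0.17,-0.16,-0.146,0,0,12],[1,0.22,-0.21,-0.146,0,0,18],[1,0.27,-0.26,-0.146,0,0,24.2],[1,0.31,-0.3,-0.146,0,0,24.2],[1,0.35,-0.34,-0.146,0,0,24.2],[1,0.4,-0.39,-0.146,0,0,24.2],[1,0.4377,-0.428,-0.146,0,0,24.2],[1,0.4377,-0.428,-0.146,0,0,24.2],[1,0.4377,-0.428,-0.146,0,0,24.2],[1,0.4377,-0.428,-0.146,0,0,24.2]]'
python3 - <<'E'
from h import *
s=bot.read_state();print(s["position"],s["qvel"])
p,d,ci=cap("wrist","w1"); np.savez("w1.npz",d=d,**ci)
tips("wrist","mixer","spindle","spindle_tip","sleeve_mid","rotor","rotor_top","dial_grip","dial_pointer","dial_mark","beaker","petri_dish","tape_roll")
E
```

```text
time_s: 2.9
position: [0.4803, 0.0019, 0.3796]
tcp_rot: [[1.0, 0.005, 0.0], [0.005, -1.0, 0.0], [0.0, -0.0, -1.0]]
force: [0.5, 0.4, -0.5]
opening: 0.999
grasp_force: 0.0
[0.48026249 0.00192412 0.37964427] [-3.20158936 -0.30824919  0.8701658  -1.67554633  0.09349055 -1.01387028]
wrist mixer [(0.69, [0.5291, 0.096, -0.0002])]
wrist spindle [(0.96, [0.5341, 0.1192, 0.075])]
wrist spindle_tip [(0.68, [0.4953, 0.1235, 0.1366])]
wrist sleeve_mid [(0.81, [0.4433, 0.3811, 0.0144]), (0.79, [0.539, 0.3873, 0.0138]), (0.59, [0.4251, 0.2956, 0.0106])]
wrist rotor [(0.68, [0.4481, -0.1875, 0.0014]), (0.56, [0.4657, -0.3033, -0.0012])]
wrist rotor_top [(0.91, [0.4489, -0.1898, 0.0277]), (0.56, [0.465, -0.3053, 0.0292]), (0.56, [0.4415, 0.3769, 0.0008])]
wrist dial_grip [(0.6, [0.5009, -0.0329, 0.0892])]
wrist dial_pointer [(0.68, [0.5214, -0.0179, 0.0935])]
wrist dial_mark [(0.63, [0.5319, -0.0434, 0.0502])]
wrist beaker [(0.95, [0.6428, 0.379, 0.0011])]
wrist petri_dish [(0.92, [0.6031, -0.2314, 0.005])]
wrist tape_roll []
```

View pics/w1.png

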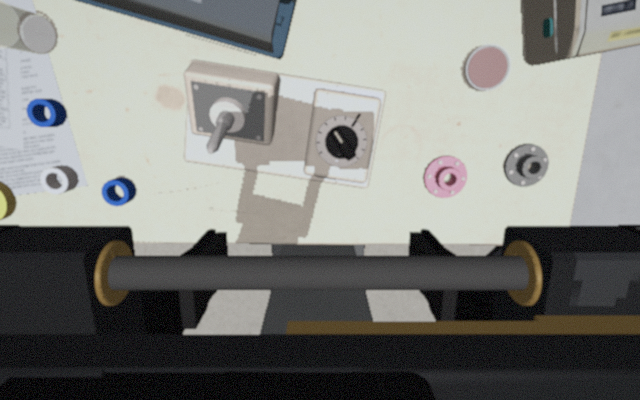

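The wrist view shows the spindle from its seat at (228,115) to its tip at (213,148), and the dial at (343,142). The pointer points up-left and the long mark is at (358,118). The sleeve is at (56,180), the grey rotor at (527,166), and the blue and pink look-alikes are separate from them. Next I'll refine with depth.

Run:
```python
from h import *
from scipy.optimize import least_squares
z=np.load("w1.npz");C=cloud(z["d"],z);ok=z["d"]>0
print("table z",np.median(C[...,2][ok&(abs(C[...,2])<.01)]))
def sel(c,r,lo,hi):
    m=ok&(np.hypot(C[...,0]-c[0],C[...,1]-c[1])<r)&(C[...,2]>lo)&(C[...,2]<hi);return C[m]
def rect(P,n):
    (c,sz,a)=cv2.minAreaRect((P[:,:2]*1000).astype(np.float32));print(n,len(P),np.round(c,1),np.round(sz,1),round(a,2))
    return c
for n,c,r,lo,hi in [("sleeve",(.442,.381),.035,.020,.04),("rotor hub",(.466,-.304),.04,.021,.04),("rotor flange",(.466,-.304),.045,.004,.014),("pod",(.5,-.03),.09,.044,.058),("dialbar",(.502,-.03),.03,.085,.105)]:
    P=sel(c,r,lo,hi);e,_=cv2.minEnclosingCircle((P[:,:2]*1000).astype(np.float32)),0
    rect(P,n);print("   circ",np.round(e[0][0],1),round(e[0][1],1),"zmed",np.median(P[:,2]).round(4))
# slope plane: ransac-ish
P=sel((.535,.115),.06,.03,.09)
best=0;rng=np.random.default_rng(0)
for _ in range(500):
    a,b,c=P[rng.choice(len(P),3,False)];n=np.cross(b-a,c-a);l=np.linalg.norm(n)
    if l<1e-5: continue
    n/=l;n*=np.sign(n[2]);k=abs((P-a)@n)<.0015
    if k.sum()>best and n[2]<.95: best=k.sum();K=k
Q=P[K];n=np.linalg.svd(Q-Q.mean(0))[2][2];n*=np.sign(n[2]);print("slope",best,n,"tilt",np.degrees(np.arccos(n[2])),"yaw",np.degrees(np.arctan2(-n[1],-n[0])),Q.mean(0))
# spindle: model points at distance>20 along normal
c0=np.array([.531,.116,.073]);S=C[ok&(np.linalg.norm(C-c0,axis=-1)<.09)];t=(S-c0)@n;r=np.linalg.norm((S-c0)-np.outer(t,n),axis=1)
S=S[(t>.022)&(t<.06)&(r<.018)];print(len(S))
def f(x):
    yaw,px,py=x;a=np.array([-.5*np.cos(yaw),-.5*np.sin(yaw),.8660254]);q=S-np.array([px,py,.072]);t=q@a
    return np.linalg.norm(q-np.outer(t,a),axis=1)-.007
s=least_squares(f,[np.arctan2(-n[1],-n[0]),.531,.116],loss="soft_l1",f_scale=.001);print("spindle",np.degrees(s.x[0]),s.x[1:],"rms",np.sqrt(np.mean(s.fun**2)))
```

```text
table z 0.0008923397126442412
sleeve 508 [444.5 379.9] [38.9 39.4] 18.18
   circ 444.4 379.9 zmed 0.0266
rotor hub 375 [ 467.4 -302.8] [32.8 33.4] 44.35
   circ 467.9 -303.0 zmed 0.026
rotor flange 1006 [ 467.5 -303.5] [63.5 63.3] 81.61
   circ 473.1 -301.4 zmed 0.0085
pod 4662 [509.8 -28.3] [ 87.9 115. ] 81.53
   circ 509.9 -28.1 zmed 0.0508
dialbar 390 [505.  -27.7] [41.6 13.7] 34.58
   circ 505.3 -27.9 zmed 0.0945
slope 2888 [-0.50083053  0.07155195  0.86258281] tilt 30.39217084808799 yaw -8.130632639544743 [0.54562227 0.11295711 0.06659364]
257
spindle -8.381084644315202 [0.53584512 0.11637381] rms 0.00044042110361784133
```

Run:
```python
from h import *
go([.444,.38,.15],rot([0,0,-1],[-.144,-.99,0]))
```

```text
row [-0.036, -0.3803, 0.2296] [-0.0, 0.0, 8.27]
```

```bash
python3 -m jog '[[0.8,-0.005,-0.06,0.02,0,0,0],[0.8,-0.01,-0.12,0.03,0,0,4],[0.8,-0.02,-0.18,0.05,0,0,8.3],[0.8,-0.03,-0.24,0.1,0,0,8.3],[0.8,-0.036,-0.3,0.15,0,0,8.3],[0.8,-0.036,-0.35,0.19,0,0,8.3],[0.8,-0.036,-0.3803,0.2296,0,0,8.3],[0.8,-0.036,-0.3803,0.2296,0,0,8.3],[0.8,-0.036,-0.3803,0.2296,0,0,8.3],[0.8,-0.036,-0.3803,0.2296,0,0,8.3]]'
python3 - <<'E'
from h import *
p,d,ci=cap("wrist","w2");C=cloud(d,ci);s=bot.read_state();print(s["position"],s["qvel"])
m=(d>0)&(np.hypot(C[...,0]-.444,C[...,1]-.38)<.04)&(C[...,2]>.015)&(C[...,2]<.04);P=C[m]
print(len(P),cv2.minEnclosingCircle((P[:,:2]*1000).astype(np.float32)),cv2.minAreaRect((P[:,:2]*1000).astype(np.float32)),np.median(P[:,2]),p[m].mean(0))
E
```

```text
time_s: 4.8
position: [0.4449, 0.3796, 0.1514]
tcp_rot: [[0.989, -0.145, 0.002], [-0.145, -0.989, 0.001], [0.002, -0.001, -1.0]]
force: [-0.2, -0.1, 0.4]
opening: 0.801
grasp_force: 0.0
[0.44506112 0.37951492 0.15173864] [-0.30465733 -0.33870549  0.08788429  0.17641512 -0.12570814 -0.02393385]
1385 ((444.46478271484375, 380.0728454589844), 19.83298110961914) ((444.6636962890625, 379.94293212890625), (39.162132263183594, 38.66661071777344), 81.9740982055664) 0.026522834419606733 [156.07509025 157.30252708 161.69025271]
```

```bash
python3 -m jog '[[0.8,0,0,0.06,0,0,0],[0.8,0,0,0.11,0,0,0],[0.8,0,0,0.135,0,0,0],[0.8,0,0,0.135,0,0,0],[0.8,0,0,0.135,0,0,0]]'
python3 -m jog '[[0,0,0,0,0,0,0],[0,0,0,0,0,0,0],[0,0,0,0,0,0,0],[0,0,0,0,0,0,0],[0,0,0,0,0,0,0],[0,0,0,0,0,0,0]]'
python3 - <<'E'
from h import *
p=np.array(bot.read_state()["position"]);print(p)
yaw=np.radians(-8.3);a=np.array([-.5*np.cos(yaw),-.5*np.sin(yaw),.866]);seat=np.array([.5357,.1164,.072])
my=np.array([-np.sin(yaw),np.cos(yaw),0]);Rt=rot(-a,-my)
# sleeve bottom is 11+p.z... ahead of tcp by p[2]
h=p[2];print("h",h)
for L in [.12,.085]: print(seat+a*(L+h));go(seat+a*(L+h),Rt)
E
```

```text
time_s: 5.48
position: [0.4455, 0.3804, 0.0169]
tcp_rot: [[0.989, -0.145, 0.003], [-0.145, -0.989, 0.002], [0.003, -0.002, -1.0]]
force: [-0.8, 0.0, 0.5]
opening: 0.801
grasp_force: 0.0
time_s: 6.22
position: [0.4439, 0.3804, 0.0152]
tcp_rot: [[0.99, -0.144, 0.0], [-0.144, -0.99, 0.0], [0.0, -0.0, -1.0]]
force: [-1.5, 0.7, 3.8]
opening: 0.442
grasp_force: 30.0
[0.4438767  0.38035021 0.01522975]
h 0.015229754798483996
[0.46879334 0.12616063 0.18910897]
row [0.0613, 0.2479, -0.1739] [-0.01, 29.99, 0.02]
[0.48611004 0.12363439 0.15879897]
row [0.0788, 0.2479, -0.1436] [-0.01, 29.99, 0.02]
```

```bash
python3 -m jog '[[0,0,0,-0.06,0,0,0],[0,0,0.02,-0.12,0,0,0],[0,0.01,0.07,-0.174,0,5,0],[0,0.02,0.13,-0.174,0,14,0],[0,0.04,0.19,-0.174,0,22,0],[0,0.06,0.235,-0.174,0,30,0],[0,0.0613,0.2479,-0.1739,0,30,0],[0,0.0613,0.2479,-0.1739,0,30,0],[0,0.0613,0.2479,-0.1739,0,30,0],[0,0.0613,0.2479,-0.1739,0,30,0]]'
python3 - <<'E'
from h import *
from scipy.optimize import least_squares
s=bot.read_state();print(s["position"],s["opening"])
Rt=np.array(s["tcp_rot"]);print("axis",-Rt[:,2])
for c in ["wrist","top","scene"]:
    p,d,ci=cap(c,"a_"+c);C=cloud(d,ci)
    seat=np.array([.5357,.1164,.072]);a=-Rt[:,2]
    q=C-seat;t=q@a;r=np.linalg.norm(q-t[...,None]*a,axis=-1);m=(d>0)&(t>.022)&(t<.06)&(r<.015);S=C[m]
    print(c,len(S))
    if len(S)<15: continue
    def f(x):
        q=S-np.array([x[0],x[1],.072]);t=q@a;return np.linalg.norm(q-np.outer(t,a),axis=1)-.007
    o=least_squares(f,seat[:2],loss="soft_l1",f_scale=.001);print(o.x,np.sqrt(np.mean(o.fun**2)))
    tips(c,"spindle_tip","sleeve_mid")
p=np.vstack([cv2.imread("pics/a_wrist.png")[60:330],cv2.resize(cv2.imread("pics/a_scene.png")[180:260,230:420],(640,270))]);cv2.imwrite("pics/a.png",p)
E
```

```text
time_s: 7.48
position: [0.4696, 0.1271, 0.1892]
tcp_rot: [[0.857, -0.143, 0.496], [-0.124, -0.99, -0.071], [0.501, -0.0, -0.865]]
force: [-0.2, 1.0, -0.1]
opening: 0.447
grasp_force: 30.0
[0.46960154 0.1271315  0.18917674] 0.44674664705728107
axis [-0.49590217  0.07100242  0.8654708 ]
wrist 248
[0.5358066  0.11609953] 0.00016535656348761642
wrist spindle_tip [(0.94, [0.4967, 0.1211, 0.137])]
wrist sleeve_mid [(0.72, [0.5384, 0.3865, 0.0157])]
top 21
[0.53771473 0.11550901] 0.0012160656418822603
top spindle_tip [(0.66, [0.5008, 0.1214, 0.1378]), (0.22, [0.5995, -0.2258, 0.0044])]
top sleeve_mid [(0.57, [0.5365, 0.3838, 0.0114]), (0.51, [0.4265, 0.2968, 0.0117]), (0.5, [0.4643, 0.126, 0.1896])]
scene 23
[0.53239392 0.11910734] 0.0010206357014181193
scene spindle_tip [(0.43, [0.5011, 0.1214, 0.1351])]
scene sleeve_mid [(0.48, [0.4236, 0.2942, 0.0119]), (0.45, [0.5349, 0.3885, 0.0107]), (0.4, [0.4705, 0.1288, 0.188])]
```

View pics/a.png

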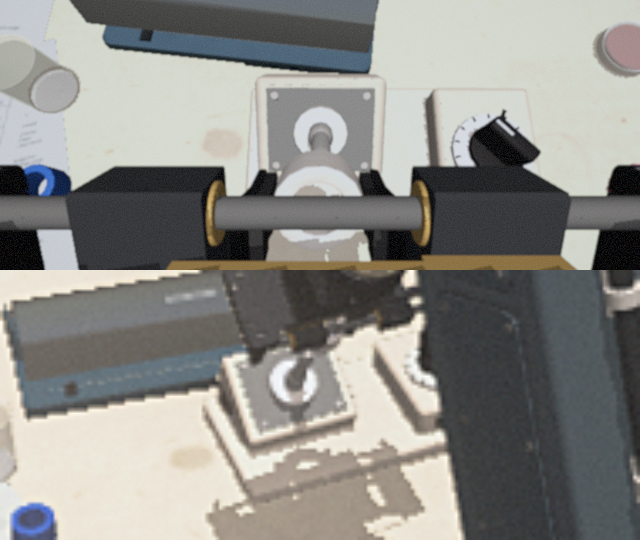

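The wrist view shows the spindle aligned under the held sleeve, both at about column 320. I'll measure the sleeve's offset in the gripper from wrist depth and compute the remaining path.

Run:
```python
from h import *
from scipy.optimize import least_squares
s=bot.read_state();p=np.array(s["position"]);Rt=np.array(s["tcp_rot"])
_,d,ci=cap("wrist");C=cloud(d,ci);L=(C-p)@Rt
m=(d>0)&(abs(L[...,1])<.017)&(L[...,2]>-.008)&(L[...,2]<.012)&(abs(L[...,0])<.03);S=L[m]
k=S[:,0]>.005;S=S[k];print(len(S),S.min(0),S.max(0))
o=least_squares(lambda x:np.hypot(S[:,0]-x[0],S[:,1]-x[1])-.02,[0,0],loss="soft_l1",f_scale=.001);print("sleeve centre in tool xy",o.x,np.sqrt(np.mean(o.fun**2)))
L2=L[(d>0)&(abs(L[...,1])<.022)&(L[...,0]>.012)&(L[...,0]<.022)&(L[...,2]<.05)];print("z range",np.percentile(L2[:,2],[1,50,99]))
seat=np.array([.5358,.1162,.072]);q=Rt.T@(seat-p);print("seat in tool",q,"axis dir", Rt.T@np.array([-.5*np.cos(np.radians(8.3)),.5*np.sin(np.radians(8.3)),.866]))
```

```text
896 [ 0.01060768 -0.01699449 -0.00799096] [0.02099688 0.01687009 0.01196847]
sleeve centre in tool xy [ 2.69356701e-04 -2.46414953e-05] 0.00020455655055793336
z range [-0.10286153 -0.01048625  0.01202792]
seat in tool [0.0002184  0.00033085 0.13508385] axis dir [ 2.11736087e-05 -3.51398457e-04 -9.99977938e-01]
```

```bash
python3 -m jog '[[0,0,0.0003,0.03,0,0,0],[0,0,0.0003,0.05,0,0,0],[0,0,0.0003,0.065,0,0,0],[0,0,0.0003,0.08,0,0,0],[0,0,0.0003,0.09,0,0,0],[0,0,0.0003,0.098,0,0,0],[0,0,0.0003,0.104,0,0,0],[0,0,0.0003,0.11,0,0,0],[0,0,0.0003,0.115,0,0,0],[0,0,0.0003,0.117,0,0,0],[0,0,0.0003,0.117,0,0,0]]'
```

```text
time_s: 9.35
position: [0.5245, 0.117, 0.1028]
tcp_rot: [[0.89, -0.145, 0.432], [-0.129, -0.989, -0.066], [0.437, 0.002, -0.899]]
force: [-25.6, 6.8, -7.7]
opening: 0.445
grasp_force: 30.0
```

Run:
```python
from h import *
s=bot.read_state();print(s["joint_positions"],s["force"],s["moment"],s["tau"])
p=np.array(s["position"]);Rt=np.array(s["tcp_rot"])
a=np.array([-.5*np.cos(np.radians(8.3)),.5*np.sin(np.radians(8.3)),.866]);seat=np.array([.5358,.1162,.072])
q=p-seat;print("tcp along axis",q@a,"perp",q-a*(q@a))
p_,d,ci=cap("wrist","b_w");C=cloud(d,ci);cap("scene","b_s")
cv2.imwrite("pics/b.png",np.vstack([p_[60:330],cv2.resize(cv2.imread("pics/b_s.png")[170:260,220:420],(640,288))]))
```

```text
[  3.6130748   33.08367535 118.78943905 -62.97890148   5.97133635
 163.57769236] [-25.62752963   6.76328311  -7.68049149] [1.1862768  4.63417814 0.21213493] [ -6.54429272 -42.95796275 -24.502514    -0.95641326  -1.91127062
   0.11692748]
tcp along axis 0.032339538278315726 perp [ 0.0046598  -0.00154036  0.00279226]
```

View pics/b.png

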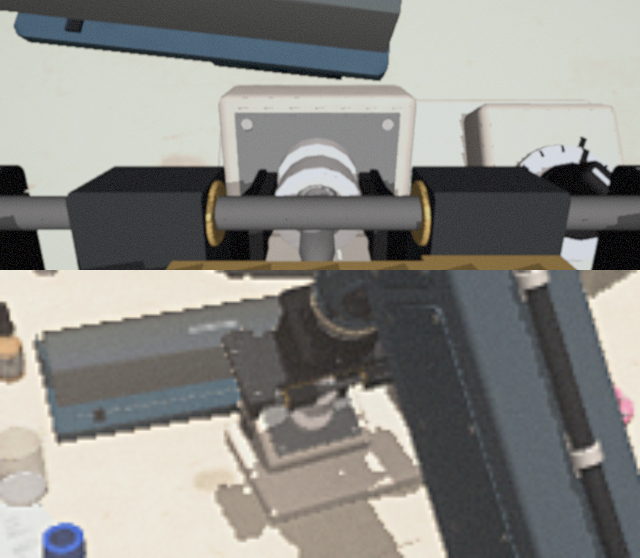

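The view shows the sleeve threaded partway at (318,190). The cause is in the joints: joint 6 is at its 163.6° limit with joint 5 near 0, a wrist singularity, so the tool can't reach the full 30° tilt there. The bore has enough play for about a 6° tool tilt error, so I'll finish at roughly 24° tilt and release just above the seat, letting it settle.

```bash
cat >> h.py <<'E'
yaw=np.radians(-8.3);SEAT=np.array([.5358,.1162,.072]);AX=np.array([-.5*np.cos(yaw),-.5*np.sin(yaw),.8660254]);MY=np.array([-np.sin(yaw),np.cos(yaw),0])
def tool(tilt): # tool rot with tilt deg from vertical toward mixer front
    t=np.radians(tilt);return rot([np.sin(t)*np.cos(yaw),np.sin(t)*np.sin(yaw),-np.cos(t)],-MY)
E
python3 - <<'E'
from h import *
Rt=tool(23.5)
for L in [.036,.028,.018]: go(SEAT+AX*L-Rt@[.0003,0,.0022],Rt)
E
```

```text
row [-0.006, -0.0008, -0.0055] [0.14, -2.42, 0.01]
row [-0.0054, -0.0009, 0.0025] [0.14, -2.42, 0.01]
row [-0.0047, -0.0009, 0.0125] [0.14, -2.42, 0.01]
```

```bash
python3 -m jog '[[0,-0.003,0,-0.006,0,-2.4,0],[0,-0.005,0,-0.006,0,-2.4,0],[0,-0.005,0,-0.006,0,-2.4,0]]'
python3 - <<'E'
from h import *
Rt=tool(23.5);s=bot.read_state();print(s["joint_positions"])
for L in [.036,.028,.018]: go(SEAT+AX*L-Rt@[.0003,0,.0022],Rt)
E
```

```text
time_s: 9.82
position: [0.525, 0.1176, 0.1087]
tcp_rot: [[0.903, -0.148, 0.403], [-0.135, -0.989, -0.06], [0.408, 0.0, -0.913]]
force: [-11.3, 3.6, -8.3]
opening: 0.444
grasp_force: 30.0
[  3.3957451   32.03273511 117.28090464 -34.29951324   8.56912941
 134.87875366]
row [-0.0091, -0.0002, -0.0001] [0.08, -0.55, -0.17]
row [-0.0082, -0.0002, 0.0079] [0.08, -0.55, -0.17]
row [-0.0072, -0.0002, 0.0178] [0.08, -0.55, -0.17]
```

```bash
python3 -m jog '[[0,-0.004,0,0,0,-0.5,0],[0,-0.008,0,0,0,-0.5,0],[0,-0.008,0,0,0,-0.5,0]]'
python3 - <<'E'
from h import *
Rt=tool(23.5);s=bot.read_state();print(s["joint_positions"])
for L in [.036,.028,.018]: go(SEAT+AX*L-Rt@[.0003,0,.0022],Rt)
p=np.array(s["position"]);Rt=np.array(s["tcp_rot"])
im,d,ci=cap("wrist");C=cloud(d,ci);L=(C-p)@Rt
m=(d>0)&(abs(L[...,1])<.015)&(L[...,0]>.008)&(L[...,0]<.03)&(L[...,2]<.03)&(L[...,2]>-.03);S=L[m]
for z in np.arange(-.024,.03,.004):
    k=(abs(S[:,2]-z)<.002)&(abs(S[:,1])<.004)
    if k.any(): print(round(z,3),k.sum(),np.percentile(S[k,0],[5,50,95]).round(4))
E
```

```text
time_s: 10.2
position: [0.5247, 0.119, 0.1086]
tcp_rot: [[0.902, -0.144, 0.408], [-0.132, -0.99, -0.056], [0.412, -0.003, -0.911]]
force: [-3.7, 0.1, -5.5]
opening: 0.442
grasp_force: 30.0
[  3.45201814  32.06655652 117.5453047  -35.77349097   7.96171222
 136.27898646]
row [-0.0085, 0.0011, 0.0] [-0.17, -0.83, -0.04]
row [-0.0077, 0.0012, 0.008] [-0.17, -0.83, -0.04]
row [-0.0067, 0.0012, 0.0179] [-0.17, -0.83, -0.04]
-0.012 355 [0.0086 0.0123 0.0154]
-0.008 65 [0.015  0.0154 0.0159]
-0.004 59 [0.015  0.0155 0.0161]
0.0 59 [0.0152 0.0157 0.0161]
0.004 50 [0.0154 0.0158 0.0163]
0.008 57 [0.0155 0.0161 0.0164]
0.012 23 [0.0157 0.0161 0.0164]
```

```bash
python3 -m jog '[[0,-0.003,0.001,0,0,-0.8,0],[0,-0.004,0.001,0,0,-0.8,0],[0,-0.004,0.001,0.003,0,-0.8,0],[0,-0.0035,0.001,0.006,0,-0.8,0],[0,-0.0033,0.001,0.008,0,-0.8,0],[0,-0.0033,0.001,0.008,0,-0.8,0]]'
python3 - <<'E'
from h import *
Rt=tool(23.5);s=bot.read_state();print(s["joint_positions"])
for L in [.028,.018]: go(SEAT+AX*L-Rt@[-.0043,0,.0022],Rt)
E
```

```text
time_s: 11.0
position: [0.5271, 0.1184, 0.101]
tcp_rot: [[0.906, -0.139, 0.4], [-0.129, -0.99, -0.053], [0.404, -0.003, -0.915]]
force: [-0.9, -0.3, -1.0]
opening: 0.446
grasp_force: 30.0
[  3.21081637  33.04708639 117.18655466 -34.59409891   7.65433163
 134.71709818]
row [-0.0023, 0.001, 0.0002] [-0.29, -0.33, 0.19]
row [-0.0012, 0.001, 0.0101] [-0.29, -0.33, 0.19]
```

Forces are near zero, so the sleeve is free. Next I'll lower it further.

```bash
python3 -m jog '[[0,-0.002,0.001,0.003,0,0,0],[0,-0.0015,0.001,0.006,0,0,0],[0,-0.0012,0.001,0.009,0,0,0],[0,-0.0012,0.001,0.009,0,0,0]]'
python3 - <<'E'
from h import *
Rt=tool(23.5);s=bot.read_state();print(s["joint_positions"])
for L in [.018,.015]: go(SEAT+AX*L-Rt@[-.0043,0,.0022],Rt)
E
```

```text
time_s: 11.5
position: [0.5298, 0.1172, 0.0924]
tcp_rot: [[0.905, -0.139, 0.401], [-0.129, -0.99, -0.053], [0.405, -0.004, -0.915]]
force: [0.0, -0.4, -0.3]
opening: 0.443
grasp_force: 30.0
[  3.01512015  34.24396258 117.16354426 -39.92978737   6.62497861
 139.91507174]
row [-0.0003, 0.0002, 0.0011] [-0.31, -0.36, 0.19]
row [-0.0, 0.0002, 0.0041] [-0.31, -0.36, 0.19]
```

```bash
python3 -m jog '[[0.65,0,0,0,0,0,0],[0.65,0,0,0,0,0,0],[0.65,0,0,0,0,0,0]]'; python3 -m jog '[[0.65,-0.004,0,-0.03,0,0,0],[0.65,-0.009,0,-0.08,0,0,0],[0.65,-0.01,0,-0.11,0,-5,0],[0.65,-0.01,0,-0.11,0,-5,0],[0.65,-0.01,0,-0.11,0,-5,0]]'
python3 - <<'E'
from h import *
im,d,ci=cap("wrist","c_w");C=cloud(d,ci);q=C-SEAT;t=q@AX;P=q-t[...,None]*AX;r=np.linalg.norm(P,axis=-1)
ex=np.cross(MY,AX)
m=(d>0)&(r>.0125)&(r<.0195)&(t>.015)&(t<.06);A=C[m];n=np.linalg.svd(A-A.mean(0),full_matrices=False)[2][2];n*=np.sign(n[2])
top=A[abs((A-np.median(A,0))@n)<.004];n=np.linalg.svd(top-top.mean(0),full_matrices=False)[2][2];n*=np.sign(n[2])
print(len(top),"top t",np.median((top-SEAT)@AX),"ang",np.degrees(np.arccos(n@AX)));tips("wrist","sleeve_mid")
cv2.imwrite("pics/c.png",im[60:330])
E
```

```text
time_s: 11.88
position: [0.5296, 0.1172, 0.0927]
tcp_rot: [[0.905, -0.139, 0.401], [-0.129, -0.99, -0.053], [0.405, -0.004, -0.914]]
force: [-0.2, -0.4, -0.2]
opening: 0.633
grasp_force: 0.0
time_s: 12.5
position: [0.4762, 0.1241, 0.1888]
tcp_rot: [[0.937, -0.139, 0.321], [-0.133, -0.99, -0.042], [0.323, -0.003, -0.946]]
force: [-0.5, -0.1, -1.0]
opening: 0.649
grasp_force: 0.0
1083 top t 0.027212026634883486 ang 2.885942269845857
wrist sleeve_mid [(0.64, [0.5373, 0.3869, 0.0129]), (0.59, [0.5271, 0.117, 0.0825])]
```

View pics/c.png

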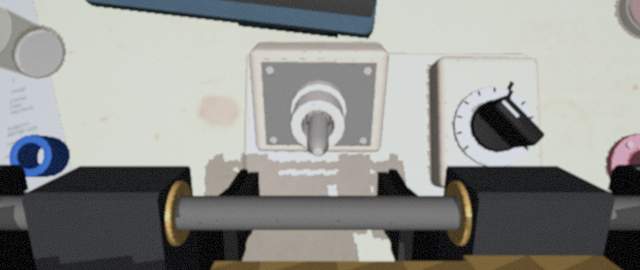

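The sleeve looks seated on the spindle at (318,110). I'll verify from a still pose while heading to the rotor.

Run:
```python
from h import *
go([.47,.04,.28],rot([0,0,-1],[0,-1,0])); go([.466,-.303,.15],rot([0,0,-1],[0,-1,0]))
```

```text
row [0.0356, 0.0838, -0.0855] [1.17, -18.7, -7.96]
row [0.0357, 0.4243, 0.0509] [1.17, -18.7, -7.96]
```

```bash
python3 -m jog '[[0.8,0.0,0.03,-0.05,0.5,-9,-4],[0.8,0.0356,0.0838,-0.0855,1.2,-18.7,-8],[0.8,0.0356,0.0838,-0.0855,1.2,-18.7,-8],[0.8,0.0356,0.0838,-0.0855,1.2,-18.7,-8],[0.8,0.0356,0.0838,-0.0855,1.2,-18.7,-8],[0.8,0.0356,0.0838,-0.0855,1.2,-18.7,-8]]'
cat >> h.py <<'E'
def ringplane(C,d,r0,r1,t0,t1):
    q=C-SEAT;t=q@AX;r=np.linalg.norm(q-t[...,None]*AX,axis=-1)
    A=C[(d>0)&(r>r0)&(r<r1)&(t>t0)&(t<t1)];best=0;rng=np.random.default_rng(0)
    for _ in range(400):
        a,b,c=A[rng.choice(len(A),3,False)];n=np.cross(b-a,c-a);l=np.linalg.norm(n)
        if l<2e-5: continue
        n/=l;k=abs((A-a)@n)<.0008
        if k.sum()>best and abs(n@AX)>.9: best=k.sum();K=k
    T=A[K];n=np.linalg.svd(T-T.mean(0),full_matrices=False)[2][2];n*=np.sign(n[2])
    print("plane",best,"t",((T-SEAT)@AX).mean().round(4),"ang",np.degrees(np.arccos(n@AX)).round(2),"n",n.round(3),"centre off",[((T-SEAT)@e).mean().round(4) for e in (MY,np.cross(MY,AX))])
E
python3 - <<'E'
from h import *
s=bot.read_state();print(np.abs(s["qvel"]).max())
im,d,ci=cap("wrist");C=cloud(d,ci)
ringplane(C,d,.0125,.0195,.018,.034); ringplane(C,d,.026,.042,-.018,-.006)
E
```

```text
time_s: 13.35
position: [0.4688, 0.0413, 0.2795]
tcp_rot: [[1.0, 0.002, -0.002], [0.002, -1.0, 0.002], [-0.002, -0.002, -1.0]]
force: [0.4, 0.5, 0.6]
opening: 0.8
grasp_force: 0.0
0.6310220071055919
plane 418 t 0.0272 ang 0.7 n [-0.485  0.076  0.871] centre off [np.float64(-0.001), np.float64(0.002)]
plane 1815 t -0.0093 ang 0.27 n [-0.492  0.069  0.868] centre off [np.float64(-0.0021), np.float64(0.01)]
```

The sleeve is home: its top plane is 0.7° off the spindle axis at about the right height. For the rotor I'll grip with the tool pitched -6°, so that a 24° tool tilt at the spindle, clear of the wrist singularity, gives a 30° rotor axis.

```bash
python3 -m jog '[[0.65,0,0.06,0,0,0,0],[0.65,0,0.12,0,0,0,0],[0.65,0,0.18,0.03,0,0,0],[0.65,0,0.24,0.06,0,0,0],[0.65,0,0.3,0.1,0,-3,0],[0.65,0,0.344,0.13,0,-6,0],[0.65,0,0.344,0.13,0,-6,0],[0.65,0,0.344,0.13,0,-6,0],[0.65,0,0.344,0.13,0,-6,0],[0.65,0,0.344,0.13,0,-6,0]]'
python3 - <<'E'
from h import *
p,d,ci=cap("wrist","r_w");C=cloud(d,ci);s=bot.read_state();print(np.array(s["tcp_rot"])[:,2],s["joint_positions"],np.abs(s["qvel"]).max())
for lo,hi,r in [(.021,.035,.03),(.005,.0135,.045)]:
    m=(d>0)&(np.hypot(C[...,0]-.467,C[...,1]+.303)<r)&(C[...,2]>lo)&(C[...,2]<hi);P=C[m]
    print(len(P),cv2.minEnclosingCircle((P[:,:2]*1000).astype(np.float32)),cv2.minAreaRect((P[:,:2]*1000).astype(np.float32))[:2],np.percentile(P[:,2],[2,50,98]))
print(p[m].mean(0))
t=np.radians(-6);go([.468,-.303,.0238],rot([np.sin(t),0,-np.cos(t)],[0,-1,0]))
E
```

```text
time_s: 14.65
position: [0.4717, -0.3024, 0.1522]
tcp_rot: [[0.995, 0.003, -0.101], [0.003, -1.0, -0.0], [-0.101, -0.0, -0.995]]
force: [0.6, -0.4, 0.3]
opening: 0.65
grasp_force: 0.0
[-1.00727452e-01 -2.24286052e-04 -9.94914031e-01] [-42.03783725  33.28211845  92.28087874  -4.53352146  58.80815341
  50.31964285] 0.42475126364455495
1045 ((466.9578857421875, -304.2475280761719), 16.91847038269043) ((467.2289733886719, -304.1475830078125), (33.11179733276367, 32.91374206542969)) [0.02196175 0.02653052 0.02805155]
2927 ((466.8204040527344, -304.0581359863281), 31.882831573486328) ((467.13043212890625, -303.9501647949219), (62.52333068847656, 62.655609130859375)) [0.00685779 0.00878416 0.01117408]
[111.79637854 112.20874616 112.41441749]
row [0.0093, 0.0004, 0.1281] [0.01, -0.22, 0.14]
```

```bash
python3 -m jog '[[0.65,0.004,0.0015,0.06,0,0,0],[0.65,0.008,0.0015,0.11,0,0,0],[0.65,0.0085,0.0015,0.128,0,0,0],[0.65,0.0085,0.0015,0.128,0,0,0],[0.65,0.0085,0.0015,0.128,0,0,0]]'
python3 -m jog '[[0,0,0,0,0,0,0],[0,0,0,0,0,0,0],[0,0,0,0,0,0,0],[0,0,0,0,0,0,0],[0,0,0,0,0,0,0],[0,0,0,0,0,0,0]]'
python3 - <<'E'
from h import *
s=bot.read_state();p=np.array(s["position"]);R0=np.array(s["tcp_rot"])
o=R0.T@(np.array([.4669,-.3041,0])-p);a=R0.T@[0,0,1];print("rotor origin in tool",o,"axis",a)
np.savez("rot.npz",o=o,a=a)
Rt=tool(24)
for L in [.11,.07,.03]: go(SEAT+AX*L-Rt@o,Rt)
E
```

```text
time_s: 15.32
position: [0.4678, -0.3058, 0.0244]
tcp_rot: [[0.995, 0.001, -0.1], [0.001, -1.0, -0.001], [-0.1, 0.001, -0.995]]
force: [0.6, -1.1, 0.1]
opening: 0.653
grasp_force: 0.0
time_s: 16.08
position: [0.4668, -0.3051, 0.0232]
tcp_rot: [[0.995, 0.001, -0.102], [0.001, -1.0, 0.001], [-0.102, -0.001, -0.995]]
force: [-0.0, -0.4, 5.1]
opening: 0.376
grasp_force: 30.0
rotor origin in tool [ 0.00242746 -0.00101798  0.02305371] axis [-1.01787711e-01 -7.93098797e-04 -9.94805827e-01]
row [-0.0134, -0.4301, -0.1633] [-1.38, 29.79, 8.33]
row [0.0098, -0.4271, -0.1309] [-1.38, 29.79, 8.33]
row [0.033, -0.4242, -0.0984] [-1.38, 29.79, 8.33]
```

```bash
python3 -m jog '[[0,0,0,-0.06,0,0,0],[0,-0.005,-0.02,-0.12,0,0,0],[0,-0.01,-0.07,-0.17,0,0,0],[0,-0.0134,-0.13,-0.18,0,0,0],[0,-0.0134,-0.19,-0.18,-0.3,7,2],[0,-0.0134,-0.25,-0.18,-0.6,14,4],[0,-0.0134,-0.31,-0.175,-1,21,6],[0,-0.0134,-0.37,-0.17,-1.2,27,7.5],[0,-0.0134,-0.42,-0.165,-1.4,29.8,8.3],[0,-0.0134,-0.4301,-0.1633,-1.4,29.8,8.3],[0,-0.0134,-0.4301,-0.1633,-1.4,29.8,8.3],[0,-0.0134,-0.4301,-0.1633,-1.4,29.8,8.3],[0,-0.0134,-0.4301,-0.1633,-1.4,29.8,8.3],[0,-0.0134,-0.4301,-0.1633,-1.4,29.8,8.3]]'
python3 - <<'E'
from h import *
from scipy.optimize import least_squares
s=bot.read_state();p=np.array(s["position"]);R0=np.array(s["tcp_rot"]);print(s["joint_positions"],np.abs(s["qvel"]).max())
im,d,ci=cap("wrist","p_w");C=cloud(d,ci);L=(C-p)@R0
z=np.load("rot.npz");o,a=z["o"],z["a"]
# flange rim points: in rotor frame
q=L-o;t=q@a;P=q-t[...,None]*a
ex=np.cross([0,1,0],a);ex*=np.sign(ex[0]);x=P@ex;y=P[...,1];r=np.hypot(x,y)
m=(d>0)&(r>.028)&(r<.038)&(t>-.001)&(t<.008)&(x>.01);print(m.sum())
S=np.c_[x[m],y[m]]
f=least_squares(lambda v:np.hypot(S[:,0]-v[0],S[:,1]-v[1])-.032,[0,0],loss="soft_l1",f_scale=.0007);print("flange centre corr (ex,y)",f.x,np.sqrt(np.mean(f.fun**2)))
o2=o+ex*f.x[0]+np.array([0,1,0])*f.x[1];np.savez("rot2.npz",o=o2,a=a);print("o2",o2,"axis err",np.degrees(np.arccos((R0@a)@AX)))
Rt=tool(24)
for l in [.11,.075,.055,.045,.035,.029]: go(SEAT+AX*l-Rt@o2,Rt)
cv2.imwrite("pics/p.png",im[60:330])
E
```

```text
time_s: 17.82
position: [0.4699, 0.124, 0.1871]
tcp_rot: [[0.904, -0.146, 0.402], [-0.133, -0.989, -0.059], [0.407, 0.0, -0.914]]
force: [0.1, -0.9, -0.6]
opening: 0.373
grasp_force: 30.0
[  4.88878126  19.46053304 120.23454928 -17.91858375  17.6899964
 119.27173853] 0.30408434506585597
516
flange centre corr (ex,y) [-0.00050179  0.00103237] 0.0008485464939812976
o2 [1.92828011e-03 1.43922680e-05 2.31047810e-02] axis err 0.18721302447074853
row [0.0004, -0.0017, -0.0004] [0.04, 0.0, -0.05]
row [0.004, -0.0017, 0.0344] [0.04, 0.0, -0.05]
row [0.0061, -0.0018, 0.0543] [0.04, 0.0, -0.05]
row [0.0072, -0.0018, 0.0643] [0.04, 0.0, -0.05]
row [0.0082, -0.0018, 0.0742] [0.04, 0.0, -0.05]
row [0.0088, -0.0018, 0.0802] [0.04, 0.0, -0.05]
```

View pics/p.png

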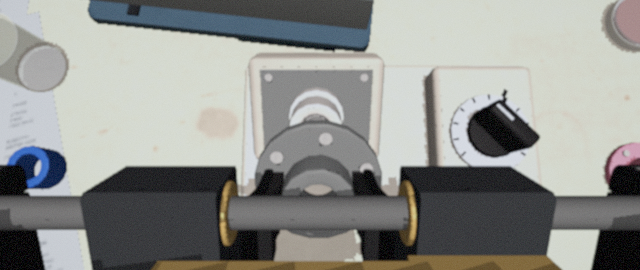

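The rotor is held at (319,165), in line with the spindle, with the flange down and joint 4 at -18°. I'll thread it slowly.

```bash
python3 -m jog '[[0,0.0005,-0.0018,0,0,0,0],[0,0.002,-0.0018,0.02,0,0,0],[0,0.004,-0.0018,0.034,0,0,0],[0,0.005,-0.0018,0.044,0,0,0],[0,0.0061,-0.0018,0.054,0,0,0],[0,0.0061,-0.0018,0.054,0,0,0],[0,0.0061,-0.0018,0.054,0,0,0]]'
python3 - <<'E'
from h import *
s=bot.read_state();print(s["joint_positions"]);o2=np.load("rot2.npz")["o"]
Rt=tool(24)
for l in [.055,.045,.035,.03]: go(SEAT+AX*l-Rt@o2,Rt)
E
```

```text
time_s: 18.75
position: [0.497, 0.1227, 0.1401]
tcp_rot: [[0.904, -0.144, 0.402], [-0.131, -0.99, -0.059], [0.406, 0.0, -0.914]]
force: [-0.2, -0.4, -0.5]
opening: 0.377
grasp_force: 30.0
[  4.33452315  26.91131656 119.4584439  -26.82011548  11.36383174
 127.90956741]
row [0.0006, 0.0008, 0.0005] [0.0, 0.02, 0.03]
row [0.0016, 0.0008, 0.0104] [0.0, 0.02, 0.03]
row [0.0027, 0.0009, 0.0203] [0.0, 0.02, 0.03]
row [0.0032, 0.0009, 0.0253] [0.0, 0.02, 0.03]
```

No contact force so far; it's threaded over the tip. Continuing down to just above the sleeve.

```bash
python3 -m jog '[[0,0.001,0.0005,0.005,0,0,0],[0,0.0015,0.0005,0.01,0,0,0],[0,0.0021,0.0005,0.015,0,0,0],[0,0.0027,0.0005,0.0203,0,0,0],[0,0.003,0.0005,0.0235,0,0,0],[0,0.003,0.0005,0.0235,0,0,0]]'
python3 - <<'E'
from h import *
s=bot.read_state();print(s["joint_positions"]);o2=np.load("rot2.npz")["o"]
Rt=tool(24)
for l in [.03,.026]: go(SEAT+AX*l-Rt@o2,Rt)
E
```

```text
time_s: 19.5
position: [0.5092, 0.1204, 0.1195]
tcp_rot: [[0.904, -0.144, 0.402], [-0.131, -0.99, -0.059], [0.406, 0.0, -0.914]]
force: [-0.2, 0.3, -1.6]
opening: 0.377
grasp_force: 30.0
[  3.86892782  30.08890034 118.82722008 -33.01086561   9.05053328
 133.79729465]
row [0.0002, 0.0003, 0.0014] [0.01, 0.04, 0.03]
row [0.0006, 0.0003, 0.0054] [0.01, 0.04, 0.03]
```

```bash
python3 -m jog '[[0.6,0,0,0,0,0,0],[0.6,0,0,0,0,0,0],[0.6,0,0,0,0,0,0]]'; python3 -m jog '[[0.6,-0.004,0,-0.04,0,0,0],[0.6,-0.009,0,-0.09,0,-5,0],[0.6,-0.01,0,-0.12,0,-14,0],[0.6,-0.01,0,-0.15,0,-24,0],[0.6,-0.01,0,-0.15,0,-24,0],[0.6,-0.01,0,-0.15,0,-24,0],[0.6,-0.01,0,-0.15,0,-24,0]]'
python3 - <<'E'
from h import *
im,d,ci=cap("wrist","e_w");C=cloud(d,ci)
ringplane(C,d,.0095,.0165,.044,.064); ringplane(C,d,.0175,.031,.026,.042); tips("wrist","rotor","dial_grip","dial_pointer","dial_mark")
P=C[(d>0)&(np.hypot(C[...,0]-.505,C[...,1]+.028)<.03)&(C[...,2]>.087)&(C[...,2]<.105)];print(cv2.minAreaRect((P[:,:2]*1000).astype(np.float32)),np.median(P[:,2]))
s=bot.read_state();print(s["joint_positions"])
uv=lambda X:(lambda c:(c[0]/c[2]*ci["fx"]+ci["cx"],c[1]/c[2]*ci["fy"]+ci["cy"]))((np.array(ci["world_to_cam"])@[*X,1])[:3])
u,v=map(int,uv([.505,-.028,.07]));print(u,v)
cr=im[max(0,v-60):v+60,u-60:u+60];cv2.imwrite("pics/e.png",np.hstack([cv2.resize(im,(800,500))[:, :450],cv2.resize(cr,(350,500 if False else 350)) if False else np.vstack([cv2.resize(cr,(350,350),interpolation=cv2.INTER_CUBIC),np.zeros((150,350,3),np.uint8)])]))
E
```

```text
time_s: 19.88
position: [0.5094, 0.1205, 0.1201]
tcp_rot: [[0.904, -0.144, 0.403], [-0.131, -0.99, -0.059], [0.407, -0.0, -0.913]]
force: [0.7, -0.3, -0.1]
opening: 0.577
grasp_force: 0.0
time_s: 20.75
position: [0.438, 0.1306, 0.2513]
tcp_rot: [[0.99, -0.144, -0.003], [-0.144, -0.99, -0.001], [-0.003, 0.001, -1.0]]
force: [-0.2, -0.0, -0.3]
opening: 0.596
grasp_force: 0.0
plane 580 t 0.0533 ang 0.62 n [-0.489  0.064  0.87 ] centre off [np.float64(0.0008), np.float64(0.0007)]
plane 1697 t 0.0354 ang 0.17 n [-0.497  0.072  0.865] centre off [np.float64(0.0), np.float64(0.0062)]
wrist rotor [(0.92, [0.5186, 0.1207, 0.0947]), (0.6, [0.4501, -0.1885, 0.0001])]
wrist dial_grip [(0.76, [0.5027, -0.0323, 0.0878])]
wrist dial_pointer []
wrist dial_mark [(0.84, [0.5299, -0.0448, 0.0534])]
((504.7440490722656, -27.421672821044922), (42.28741455078125, 14.50703239440918), 34.41592025756836) 0.0941854046810765
[ 2.55152556e+00  1.59023363e+01  1.03755792e+02 -1.62615286e-02
  6.04188122e+01  1.00820907e+02]
484 80
```

View pics/e.png

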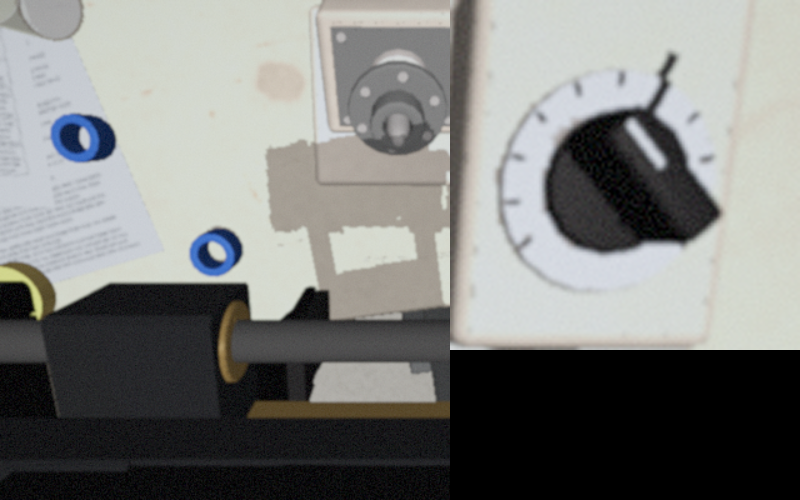

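The rotor sits flat, within 0.6° and at the right height. In the crop, the pointer line at (645,140) is on the upper-left end of the bar, and the long mark runs (650,110)–(672,55). It is the seventh mark counting clockwise from lower-left. Next I'll compute the exact turn.

Run:
```python
from h import *
im,d,ci=cap("wrist");C=cloud(d,ci);c=np.array([.5047,-.0275])
g=im.max(2);dx=C[...,:2]-c;r=np.hypot(dx[...,0],dx[...,1]);az=np.degrees(np.arctan2(dx[...,1],dx[...,0]))
m=(d>0)&(r>.035)&(r<.042)&(C[...,2]<.062)&(C[...,2]>.044)&(abs(az+32)<20)&(g<120)
print(m.sum(),np.median(az[m]),np.percentile(az[m],[10,90]),np.median(C[...,2][m]))
m=(d>0)&(r<.022)&(C[...,2]>.085)&(g>150);print("ptr",m.sum(),np.median(az[m&(r>.008)]))
b=np.radians(34.4);go([*c,.17],rot([0,0,-1],[np.sin(b),-np.cos(b),0]))
```

```text
19 -34.31879017090556 [-35.58490179 -33.14645172] 0.05115410607817472
ptr 85 31.7325240515285
row [0.0874, 0.1471, 0.0824] [-0.0, 0.06, -42.66]
```

```bash
python3 -m jog '[[0.5,0.02,0.05,0,0,0,-9],[0.5,0.05,0.1,0,0,0,-18],[0.5,0.0874,0.1471,0.02,0,0,-27],[0.5,0.0874,0.1471,0.06,0,0,-36],[0.5,0.0874,0.1471,0.09,0,0,-42.7],[0.5,0.0874,0.1471,0.12,0,0,-42.7],[0.5,0.0874,0.1471,0.12,0,0,-42.7],[0.5,0.0874,0.1471,0.12,0,0,-42.7]]'
python3 - <<'E'
from h import *
b=np.radians(34.4);go([.5047,-.0275,.081],rot([0,0,-1],[np.sin(b),-np.cos(b),0]))
im,d,ci=cap("wrist");C=cloud(d,ci)
P=C[(d>0)&(np.hypot(C[...,0]-.505,C[...,1]+.028)<.03)&(C[...,2]>.087)&(C[...,2]<.105)];print(len(P),cv2.minAreaRect((P[:,:2]*1000).astype(np.float32)))
E
```

```text
time_s: 22.05
position: [0.5058, -0.0277, 0.1336]
tcp_rot: [[0.825, 0.565, 0.001], [0.565, -0.825, -0.001], [0.001, 0.001, -1.0]]
force: [0.6, 0.1, -0.2]
opening: 0.498
grasp_force: 0.0
row [-0.0008, -0.0009, 0.0526] [0.06, -0.03, 0.03]
1505 ((507.26275634765625, -26.329984664916992), (36.104103088378906, 13.947555541992188), 34.048606872558594)
```

```bash
python3 -m jog '[[0.5,-0.0008,-0.0009,0.03,0,0,0],[0.5,-0.0008,-0.0009,0.0526,0,0,0],[0.5,-0.0008,-0.0009,0.0526,0,0,0],[0.5,-0.0008,-0.0009,0.0526,0,0,0],[0,-0.0008,-0.0009,0.0526,0,0,0],[0,-0.0008,-0.0009,0.0526,0,0,0],[0,-0.0008,-0.0009,0.0526,0,0,0],[0,-0.0008,-0.0009,0.0526,0,0,0],[0,-0.0008,-0.0009,0.0526,0,0,0],[0,-0.0008,-0.0009,0.0526,0,0,0]]'
```

```text
time_s: 23.35
position: [0.5047, -0.028, 0.0805]
tcp_rot: [[0.825, 0.566, 0.001], [0.566, -0.825, -0.001], [0.0, 0.002, -1.0]]
force: [0.4, -4.7, 1.9]
opening: 0.16
grasp_force: 30.0
```

```bash
python3 -m jog '[[0,0,0,0,0,0,9],[0,0,0,0,0,0,18],[0,0,0,0,0,0,27],[0,0,0,0,0,0,36],[0,0,0,0,0,0,45],[0,0,0,0,0,0,54],[0,0,0,0,0,0,63],[0,0,0,0,0,0,68.6],[0,0,0,0,0,0,68.6],[0,0,0,0,0,0,68.6]]'
python3 -m jog '[[0.4,0,0,0,0,0,0],[0.4,0,0,0,0,0,0],[0.4,0,0,0,0,0,0]]'; python3 -m jog '[[0.4,0,0,-0.05,0,0,0],[0.4,-0.02,0,-0.11,0,0,0],[0.4,-0.03,0,-0.15,0,0,0],[0.4,-0.03,0,-0.15,0,0,0],[0.4,-0.03,0,-0.15,0,0,0]]'
python3 - <<'E'
from h import *
im,d,ci=cap("wrist","f_w");C=cloud(d,ci);c=np.array([.5047,-.0275])
P=C[(d>0)&(np.hypot(C[...,0]-.505,C[...,1]+.028)<.03)&(C[...,2]>.087)&(C[...,2]<.105)];print(len(P),cv2.minAreaRect((P[:,:2]*1000).astype(np.float32)))
ringplane(C,d,.0175,.031,.026,.042)
cv2.imwrite("pics/f.png",im[:330])
E
```

```text
time_s: 24.6
position: [0.5047, -0.0281, 0.0805]
tcp_rot: [[0.827, -0.562, 0.001], [-0.561, -0.827, -0.001], [0.002, 0.0, -1.0]]
force: [0.2, -5.2, 2.1]
opening: 0.159
grasp_force: 30.0
time_s: 24.98
position: [0.5035, -0.0268, 0.08]
tcp_rot: [[0.827, -0.562, -0.001], [-0.562, -0.827, 0.001], [-0.001, 0.0, -1.0]]
force: [-0.0, 0.1, 0.2]
opening: 0.369
grasp_force: 0.0
time_s: 25.6
position: [0.4786, -0.0102, 0.2297]
tcp_rot: [[0.827, -0.562, -0.001], [-0.562, -0.827, 0.0], [-0.001, 0.001, -1.0]]
force: [1.0, 0.0, -0.0]
opening: 0.401
grasp_force: 0.0
871 ((505.0086669921875, -28.16759490966797), (13.51147747039795, 41.00938034057617), 56.253570556640625)
plane 422 t 0.0353 ang 5.54 n [-0.43   0.011  0.903] centre off [np.float64(-0.0141), np.float64(0.019)]
```

View pics/f.png

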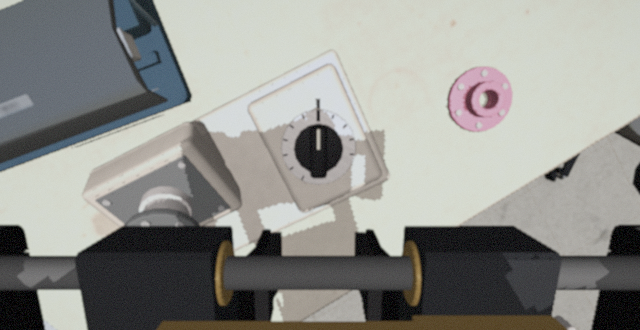

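The pointer (318,140) lines up with the long mark (318,105), and the bar reads -33.7° against the mark's -34.3°. I'll do a quick rotor check from the other cameras, then hand in.

Run:
```python
from h import *
for c in ("top","scene"): cap(c); tips(c,"rotor","rotor_top")
print(workorder.hand_in())
```

```text
top rotor [(0.53, [0.4516, -0.1854, -0.0]), (0.52, [0.5206, 0.1176, 0.0941])]
top rotor_top [(0.75, [0.5068, 0.1228, 0.1158]), (0.46, [0.4518, -0.1864, 0.0263])]
scene rotor [(0.77, [0.5204, 0.1188, 0.0907])]
scene rotor_top [(0.58, [0.5059, 0.1182, 0.1154]), (0.41, [0.532, 0.1157, 0.0717])]
the job is handed in; nothing more can be done
None
```

The job is handed in after about 26 s on the robot's clock: by my last camera measurements the sleeve is home on the seat, the rotor sits flat on it flange down, and the dial pointer is within 1° of the long mark; the hand-in returned no verdict.

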